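Count along the hall rack and push the parking disc holder into the third gap

ROBOT

A 7-joint arm with a two-finger parallel gripper is mounted at the origin on the work surface. World frame = base frame: x ahead of the robot, y to its left, z up, the work surface at z = 0. Lengths are in m, angles in degrees, forces in N, time in s.
With the tool pointing down it reaches from about 0.4 to 0.875 m from the base axis. Payload 4.4 kg.
Tool frame: the origin (TCP) lies at the very end of the fingers, on their centre line; the grasp point (between the pads) lies 19 mm behind it; z points along the fingers, x is the direction in which the jaws open and shut, and the axes are right-handed (so a half turn about z gives the same grasp; the last joint's range is limited). The gripper opens to 85 mm and grips with 20 to 120 N. Pads are 22 mm wide; open, the fingers measure 114 mm over their backs; the gripper's body (76 mm by 85 mm) begins 54 mm behind the grasp point. The pads swing forward as they close: fully open they stand 13 mm farther back than shut.
Start: joints at [-78.14, 36.005, 2.206, 86.941, -1.547, 57.084, -1.146], TCP at [0.175, 0.626, 0.231] pointing down, gripper open.
Joint ranges: [-175.42, 175.42], [-21.48, 121.26], [-71.46, 75.88], [10.55, 141.38], [-63.04, 243.04], [13.31, 113.54], [-168.57, 168.57]. Speed limits (degrees/s): [147.25, 147.25, 180, 180, 180, 180, 180].

INTERFACE

Orientations are given as a 3x3 rotation matrix whose columns are the frame's x, y, z axes.
In Python, from plant import ctrl, vision, ticket gives the robot as it stands.
- The arm moves only by the tool move_arm, never from a script. Its argument "moves" is a list of rows, each an object with "claw": the closure, from -1 (fully open) to 1 (shut); "offset": the shift along the tool's x, y, z in m, a list of three; "twist": the turn about the tool's z in degrees. In form: [{"claw": claw, "offset": [dx, dy, dz], "twist": twist}, ...]. A call has exactly 8 rows; each row shifts and turns the commanded pose from where the row before left it, along the tool's axes as they then stand; what a row does not reach is not made up. A row lasts 1/12 s, in which the tool goes at most 41.7 mm and 7.16 degrees, less where a joint would pass 70% of its speed; a pose out of reach is approached as far as the arm can. A call with a gripper value outside its range is refused whole. The fingers move at their own pace and stop on an object; "squeeze" is the grip in N (left out, the last holds). Time passes only in rows, so rows that do not move let the fingers close, or fill a call up. It gives the time, the measured TCP pose, the force and the opening at its end, in the units of the state.
- ctrl.state(): the state, without advancing time (a new reading comes with each control period).
- vision.get_image(name): name is "scene" or "top"; returns (picture, depth): 384x512x3 uint8, red, green, blue; 384x512 float32, m along the optical axis (not along the pixel's ray), 0 where there is no reading.
- vision.camera_model(name): a dict with "fx", "fy", "cx", "cy" (pixels), "k1" (the pictures are not rectified: a ray, as slopes to the right and down, at radius r is drawn at 1 + k1 r^2 times it, then the intrinsics apply), "origin" and "orientation" of the camera in the world. Camera axes: x right, y down, z forward; pixel columns grow to the right and rows downward; lengths in m; the calibration is good to about 2 mm. A picture is of the moment at which its call begins. camera_model takes no time and is no camera call.
- ticket.job_done(): hands the job in, once; it reports no verdict.
The state is a dict: "time": time; "qpos": joint angles; "joint_velocities": joint speeds; "joint_torque": joint torques, N m; "tcp_pos": TCP position; "tcp_rot": TCP orientation; "wrist_force": force on the tool from outside, world axes, zero at the start; "wrist_torque": the same for the moment, N m; "grip_width": finger opening in m.
Only numpy, scipy, OpenCV 4.12 (cv2) and the standard library are available. Lean on these libraries where they do the work, as an engineer would, in place of code of your own. Each camera call takes 0.05 s, during which the arm holds its last target. There are 200 camera calls.

TASK

Starting at the end of the rack where the blue bell stands, run a fingertip along the sprung rail behind the gaps, staying on the rail and counting first, second, third, and come off it at the third without touching the rail behind the fourth. Then push the grey parking disc holder along the shelf, round nose first, into that third gap until it is fully home against the back. Only push it, never lift or tip it, and leave the other things on the shelf where they are.

Things in the scene. Friction and masses are not known exactly. Their poses are not given: they have to be found in the camera images.
- rack: fixed wooden rack: seven dividers 8 mm thick, 45 mm high, 58 mm apart, make six gaps 50 mm wide, 72 mm deep, floored by the shelf, open at the front (towards the robot), closed at the far end by a 45 mm high back panel (inner face at x = 72 mm). Origin on the shelf, middle of the open front; +x runs straight into the gaps, +y along the rack to the robot's left. Gap middles at y = +-29, 87, 145 mm
- rail (a joint): how far the sprung rail is pressed down: 0 (up) to 0.010 m (bottomed). Level bar 12 mm wide, 360 mm long along the rack's y, its middle line at the rack's x = 92 mm, flat top 74 mm above the shelf when up, clear above. About 1.3 N starts it, 3.3 N bottoms it. Six black rubber pads 38 mm long, one behind each gap, lie flush in it, 20 mm of bare metal between them
- holder: grey parking disc holder, loose, about 220 g, 80 mm long, 44 wide, 40 high, flat sides, flat rear end (x = -40 mm), half-round nose (tip at x = +40 mm); a blue disc 6 mm thick stands out of its top to 68 mm height. Origin mid underside. Starts on the shelf in front of the rack, nose roughly towards it. Fully home the nose touches the back panel and the rear stands 8 mm out of the front
- holder_nose (a point): tip of the holder's round nose, 20 mm above its underside
- bell: blue ceramic thimble-shaped bell, loose, 48 mm wide and 60 mm high, standing beside one end of the rack (left or right); counting starts at this end. Origin at the middle of its underside
- fob: silver car key fob with black buttons, 62 x 36 x 14 mm, loose, lying beside the rack's other end; origin at the middle of its underside
- shoe_tree: wooden shoe tree, loose, 275 mm long, 66 mm wide and 45 mm high, on the robot's right; origin at the middle of its underside, x along it
- wax_tin: round red tin, loose, 72 mm wide and 26 mm high, on the robot's left; origin at the middle of its underside
- brush: shoe brush, dark wood and black bristle block, loose, 150 x 48 x 42 mm; origin at the middle of its underside
- pad1 (a point): middle of the top face of the rail's black rubber pad (38 mm long, 12 mm wide) behind gap 1 counted from the robot's left; axes as the rack's, moves down with the rail
- pad2 (a point): middle of the top face of the rail's black rubber pad (38 mm long, 12 mm wide) behind gap 2 counted from the robot's left; axes as the rack's, moves down with the rail
- gap3 (a point): middle of the front opening of gap 3 counted from the robot's left (+y) end of the rack, on the shelf; axes as the rack's
- pad3 (a point): middle of the top face of the rail's black rubber pad (38 mm long, 12 mm wide) behind gap 3 counted from the robot's left; axes as the rack's, moves down with the rail
- gap4 (a point): middle of the front opening of gap 4 counted from the robot's left (+y) end of the rack, on the shelf; axes as the rack's
- pad4 (a point): middle of the top face of the rail's black rubber pad (38 mm long, 12 mm wide) behind gap 4 counted from the robot's left; axes as the rack's, moves down with the rail
- pad5 (a point): middle of the top face of the rail's black rubber pad (38 mm long, 12 mm wide) behind gap 5 counted from the robot's left; axes as the rack's, moves down with the rail
- pad6 (a point): middle of the top face of the rail's black rubber pad (38 mm long, 12 mm wide) behind gap 6 counted from the robot's left; axes as the rack's, moves down with the rail
There are look-alikes about, which are no part of the job. What is shaped like the holder but orange is not meant.

How it is judged (in metres and radians):
On the way, in this order (a step that is already met when the one before it is completed fails the run):
1. the rail is touched behind the first gap from the bell's end (((y of bell in the frame of rack above 0 m and contact force between the fingers and rail_c0 above 0.15 N) or (y of bell in the frame of rack below 0 m and contact force between the fingers and rail_c5 above 0.15 N))), for 0.02 s.
2. the fingertip runs on over the metal between the first and second gaps (((y of bell in the frame of rack above 0 m and contact force between the fingers and rail_c6 above 0.15 N) or (y of bell in the frame of rack below 0 m and contact force between the fingers and rail_c10 above 0.15 N))), for 0.02 s.
3. the rail is touched behind the second gap (((y of bell in the frame of rack above 0 m and contact force between the fingers and rail_c1 above 0.15 N) or (y of bell in the frame of rack below 0 m and contact force between the fingers and rail_c4 above 0.15 N))), for 0.02 s.
4. the fingertip runs on over the metal between the second and third gaps (((y of bell in the frame of rack above 0 m and contact force between the fingers and rail_c7 above 0.15 N) or (y of bell in the frame of rack below 0 m and contact force between the fingers and rail_c9 above 0.15 N))), for 0.02 s.
5. the rail is touched behind the third gap (((y of bell in the frame of rack above 0 m and contact force between the fingers and rail_c2 above 0.15 N) or (y of bell in the frame of rack below 0 m and contact force between the fingers and rail_c3 above 0.15 N))), for 0.02 s.
6. the holder is pushed fully home into the third gap from the bell's end (((y of bell in the frame of rack above 0 m and (y of holder in the frame of gap3 between -0.008 and 0.008 m and x of holder_nose in the frame of gap3 above 0.067 m)) or (y of bell in the frame of rack below 0 m and (y of holder in the frame of gap4 between -0.008 and 0.008 m and x of holder_nose in the frame of gap4 above 0.067 m)))), for 0.2 s.
At the end, for the whole second after the job is handed in: the holder stands at rest on the shelf in the third gap counted from the bell's end, nose within 5 mm of the back panel, within 8 mm of the gap's middle line and 0.15 rad of its direction, upright (((y of bell in the frame of rack above 0 m and (y of holder in the frame of gap3 between -0.008 and 0.008 m and x of holder_nose in the frame of gap3 above 0.067 m)) or (y of bell in the frame of rack below 0 m and (y of holder in the frame of gap4 between -0.008 and 0.008 m and x of holder_nose in the frame of gap4 above 0.067 m))) and angle between the x axis of holder and the x axis of rack, either way round below 0.15 rad and angle between holder's own z axis and vertical below 0.08 rad and height (world z) of holder below 0.006 m and linear speed of holder below 0.01 m/s); the robot touches nothing.
It fails at once if the holder is lifted more than 12 mm (height (world z) of holder above 0.012 m).
It fails at once if the holder is tipped more than 0.3 rad (angle between holder's own z axis and vertical above 0.3 rad).
It fails at once if the rail is touched behind the fourth, fifth or sixth gap from the bell's end ((y of bell in the frame of rack above 0 m and (contact force between the fingers and rail_c3 above 0.15 N or contact force between the fingers and rail_c4 above 0.15 N or contact force between the fingers and rail_c5 above 0.15 N)) or (y of bell in the frame of rack below 0 m and (contact force between the fingers and rail_c2 above 0.15 N or contact force between the fingers and rail_c1 above 0.15 N or contact force between the fingers and rail_c0 above 0.15 N))).
It fails at once if the bell, fob, shoe tree, tin or brush is moved more than 25 mm (distance of any of bell, fob, shoe_tree, wax_tin, brush from where it was at the start of the episode above 0.025 m).
It fails at once if the bell is tipped (angle between bell's own z axis and vertical above 0.4 rad).
It also fails if it takes over 61 s, if anything falls off the work surface, if the arm or the gripper's body presses on something with over 40 N, if the wrist force passes 120 N, or if a joint passes its speed limit or range.

## Working session

There is one attempt and no reset: what is moved stays moved. The work goes in short steps, Python scripts to look and compute and a tool call to move; the robot and the scene stay as the last step left them, time stands still between calls to the robot, and variables do not carry over. Pictures are saved under pics/ and viewed, about 8 in all and at most 12, crops included, and the job is handed in when it is done.

Besides the shell and the picture viewer there is one more tool, called after ">>>" as name([rows], argument=value, ...), one row to a line, values as JSON. move_arm: Moves the arm, as the interface text tells. Its arguments: {"type":"object","properties":{"moves":{"type":"array","items":{"type":"object","properties":{"claw":{"type":"number"},"offset":{"type":"array","items":{"type":"number"}},"twist":{"type":"number"}}}},"squeeze":{"type":"number"}},"required":["moves"]}

```bash
mkdir -p pics
cat > h.py <<'E'
import numpy as np, cv2
from plant import ctrl, vision, ticket
def grab(n,tag):
    im,d=vision.get_image(n); np.savez('pics/%s.npz'%tag,im=im,d=d); cv2.imwrite('pics/%s.png'%tag,im[:,:,::-1]); return im,d
def ray(n,u,v):
    m=vision.camera_model(n); K=np.array([[m['fx'],0,m['cx']],[0,m['fy'],m['cy']],[0,0,1]])
    p=cv2.undistortPoints(np.array([[[u,v]]],float),K,np.array([m['k1'],0,0,0,0.]))[0,0]
    return np.array(m['origin']),np.array(m['orientation'])@np.array([p[0],p[1],1.])
def atz(n,u,v,z):
    o,r=ray(n,u,v); return o+r*(z-o[2])/r[2]
def atd(n,u,v,d):
    o,r=ray(n,u,v); return o+r*d[int(round(v)),int(round(u))]
E
python3 - <<'E'
from h import *
a,_=grab('scene','s0'); b,_=grab('top','t0')
cv2.imwrite('pics/t0b.png',cv2.resize(b[:,:,::-1],(800,600),interpolation=cv2.INTER_CUBIC))
for n in('scene','top'): print(vision.camera_model(n))
s=ctrl.state(); print(s['time'],s['tcp_pos'],s['tcp_rot'],s['wrist_force'],s['grip_width'])
E
```

```text
{'fx': 443.9772377355641, 'fy': 443.9772377355641, 'cx': 262.6719019282886, 'cy': 195.61902319893983, 'k1': -0.14858648539668717, 'origin': array([ 1.31156608, -0.3114531 ,  1.01250981]), 'orientation': array([[ 0.41028329,  0.67329341, -0.61509642],
       [ 0.91190152, -0.31040588,  0.26848429],
       [-0.01016084, -0.67106197, -0.74133163]])}
{'fx': 429.15926881916465, 'fy': 429.15926881916465, 'cx': 246.88998468515504, 'cy': 183.95105070942617, 'k1': -0.026747709271681533, 'origin': array([0.45949034, 0.01767864, 1.31146477]), 'orientation': array([[-0.01262885, -0.99743625,  0.07043745],
       [-0.9998488 ,  0.01175448, -0.0128141 ],
       [ 0.01195329, -0.07058863, -0.99743389]])}
0.1 [0.17493394 0.62543413 0.23047453] [[ 2.69405462e-01  9.63026732e-01 -4.58978388e-04]
 [ 9.63025304e-01 -2.69405853e-01 -1.65867953e-03]
 [-1.72100419e-03  4.84952378e-06 -9.99998519e-01]] [ 0.39477829 -0.51943124  0.07366553] 0.08558984982354513
```

View pics/t0b.png

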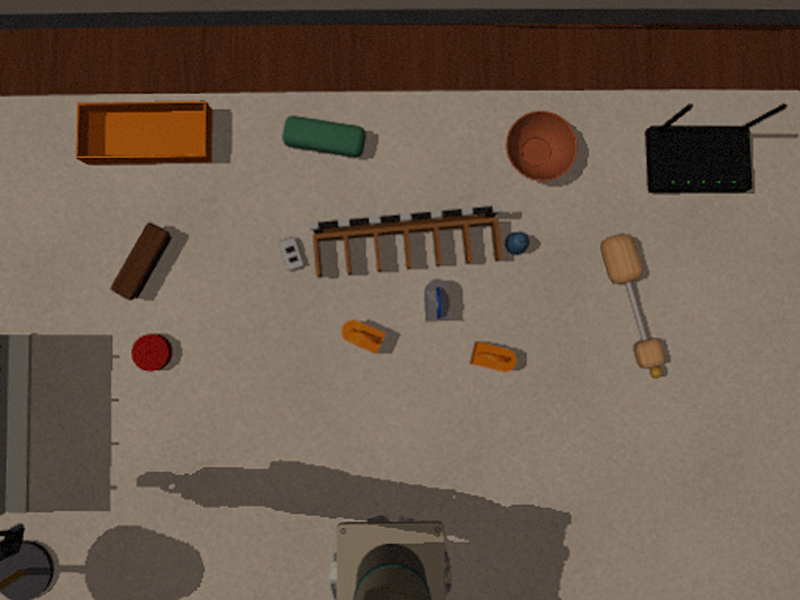

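View pics/s0.png

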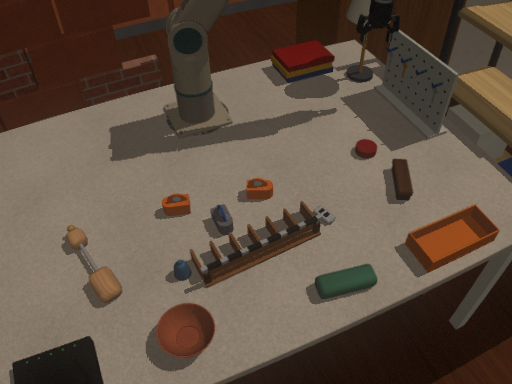

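Top view: the rack has its dividers at px (318..498, ~245) of the 800x600 image. The blue bell is at (517,243), at the robot's right end. The fob is at (291,254). Third gap from the bell is gap 4, with its middle at about (423,245). Holder candidates: grey with a blue disc at (437,300), orange at (363,336) and orange at (494,356). The grey one fits the description, so I'll confirm it in an enlarged crop.

Run:
```python
from h import *
b=np.load('pics/t0.npz')['im']
c=b[125:215,190:350]
c=cv2.resize(c[:,:,::-1],None,fx=5,fy=5,interpolation=cv2.INTER_CUBIC)
c=cv2.convertScaleAbs(c,alpha=1.6,beta=10)
cv2.imwrite('pics/c0.png',c)
```

```text
(no output)
```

View pics/c0.png

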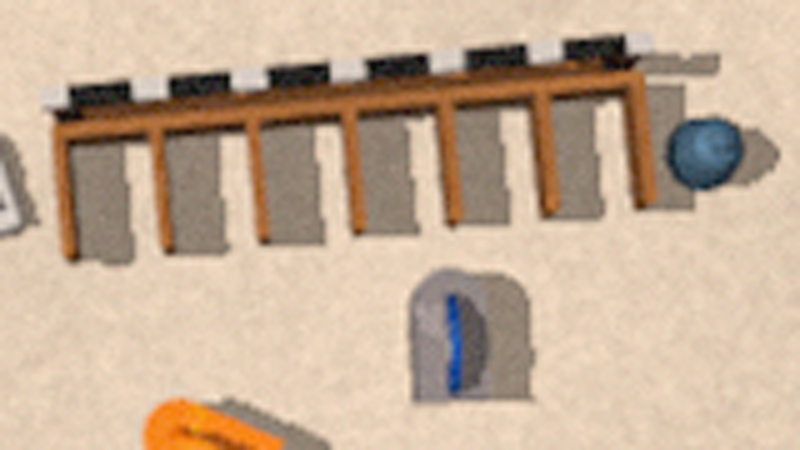

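The crop confirms the grey holder with its blue disc at crop (450,335), nose up towards the rack. The bell is at crop (705,152). Pad centres run from (102,96) to (594,47), and the divider front ends from (71,256) to (648,203).

Run:
```python
from h import *
f=np.load('pics/t0.npz'); d=f['d']
P=lambda x,y,z: atz('top',190+(x+.5)/5-.5,125+(y+.5)/5-.5,z)
src=[];dst=[]
for i,(x,y) in enumerate([(102,96),(200,86),(299,76),(397,66),(496,57),(594,47)]):
    src.append([.092,.145-.058*i]); dst.append(P(x,y,.074)[:2])
for i,(x,y) in enumerate([(71,258),(168,249),(265,240),(359,231),(454,223),(550,214),(648,205)]):
    src.append([0,.174-.058*i]); dst.append(P(x,y,.045)[:2])
src=np.array(src);dst=np.array(dst)
a=src-src.mean(0);b=dst-dst.mean(0)
th=np.arctan2((a[:,0]*b[:,1]-a[:,1]*b[:,0]).sum(),(a*b).sum())
R=np.array([[np.cos(th),-np.sin(th)],[np.sin(th),np.cos(th)]]);t=dst.mean(0)-R@src.mean(0)
print('rack',t,np.degrees(th));print('resid mm\n',((dst-(src@R.T+t))*1e3).round(1))
for g in range(3,6):print('pad',g+1,R@[.092,.145-.058*g]+t)
print('gap4',R@[0,-.029]+t)
# depth points of holder
pts=[]
for v in range(170,212):
    for u in range(268,300):
        p=atd('top',u,v,d)
        if .03<p[2]<.05: pts.append(p)
pts=np.array(pts);print(len(pts),pts.min(0),pts.max(0),pts.mean(0))
c,(w,h),ang=cv2.minAreaRect((pts[:,:2]*1000).astype(np.float32));print('rect',c,w,h,ang)
print('in rack frame', R.T@(np.array(c)/1000-t))
print('visual left/right/nose/rear',P(412,340,.04),P(488,340,.04),P(445,269,.04),P(445,402,0))
print('bell',P(705,152,.05))
dp=[atd('top',u,v,d)[2] for u,v in [(210,152),(269,138)]];print(dp)
```

```text
rack [ 0.58693536 -0.04295911] 4.7070689964427
resid mm
 [[-1.5 -1.5]
 [-1.  -0.7]
 [-0.5 -0.7]
 [ 0.  -0.1]
 [-0.  -0.2]
 [ 0.6  0.1]
 [ 0.8 -1.8]
 [ 0.7 -1.4]
 [ 0.6 -1.1]
 [ 0.6  0.8]
 [-0.   2.1]
 [-0.1  2.7]
 [-0.1  1.9]]
pad 4 [ 0.68100485 -0.06431164]
pad 5 [ 0.68576442 -0.12211603]
pad 6 [ 0.69052398 -0.17992041]
gap4 [ 0.58931514 -0.0718613 ]
334 [ 0.48832229 -0.11741826  0.03058847] [ 0.56607226 -0.07273183  0.04960524] [ 0.52524242 -0.09452385  0.04074374]
rect (527.2045288085938, -95.08074188232422) 44.697898864746094 77.72329711914062 89.9461669921875
in rack frame [-0.06380655 -0.04704424]
visual left/right/nose/rear [ 0.52266484 -0.07286917  0.04      ] [ 0.52211766 -0.11805778  0.04      ] [ 0.5647279  -0.09323807  0.04      ] [ 0.48647026 -0.095277    0.        ]
bell [ 0.63187751 -0.24835942  0.05      ]
[np.float64(0.023095232365002882), np.float64(0.07374385480026069)]
```

The rack fit residuals are under 3 mm and the heights check out: rail 73.7 mm, holder 78x45 mm. The arm starts with a shut twist to align tool x with rack x, then travels to above pad 6.

>>> move_arm([
  {"claw": 1,"offset": [0,0,0],"twist": 7},
  {"claw": 1,"offset": [0,0,0],"twist": 7},
  {"claw": 1,"offset": [0,0,0],"twist": 7},
  {"claw": 1,"offset": [0,0,0],"twist": 7},
  {"claw": 1,"offset": [0,0,0],"twist": 7},
  {"claw": 1,"offset": [0,0,0],"twist": 7},
  {"claw": 1,"offset": [0,0,0],"twist": 7},
  {"claw": 1,"offset": [0,0,0],"twist": 7},
], squeeze=20)

```text
time: 0.77
tcp_pos: [0.1749, 0.6256, 0.2308]
tcp_rot: [[0.951, 0.309, -0.0], [0.309, -0.951, -0.001], [-0.001, 0.001, -1.0]]
wrist_force: [0.0, -0.3, 0.3]
grip_width: 0.0
```

>>> move_arm([
  {"claw": 1,"offset": [0,0,0],"twist": 6.75},
  {"claw": 1,"offset": [0,0,0],"twist": 6.75},
  {"claw": 1,"offset": [0.018,0.034,0],"twist": 0},
  {"claw": 1,"offset": [0.018,0.034,0],"twist": 0},
  {"claw": 1,"offset": [0.018,0.034,0],"twist": 0},
  {"claw": 1,"offset": [0.018,0.034,0],"twist": 0},
  {"claw": 1,"offset": [0.018,0.034,0],"twist": 0},
  {"claw": 1,"offset": [0.018,0.034,0],"twist": 0},
])

```text
time: 1.43
tcp_pos: [0.3005, 0.4301, 0.2311]
tcp_rot: [[0.996, 0.085, -0.0], [0.085, -0.996, -0.0], [-0.0, 0.0, -1.0]]
wrist_force: [0.7, -0.1, -0.5]
grip_width: -0.0004
```

>>> move_arm([
  {"claw": 1,"offset": [0.018,0.034,0],"twist": 0},
  {"claw": 1,"offset": [0.018,0.034,0],"twist": 0},
  {"claw": 1,"offset": [0.018,0.034,0],"twist": 0},
  {"claw": 1,"offset": [0.018,0.034,0],"twist": 0},
  {"claw": 1,"offset": [0.018,0.034,0],"twist": 0},
  {"claw": 1,"offset": [0.018,0.034,0],"twist": 0},
  {"claw": 1,"offset": [0.018,0.034,0],"twist": 0},
  {"claw": 1,"offset": [0.018,0.034,0],"twist": 0},
])

```text
time: 2.1
tcp_pos: [0.4671, 0.1714, 0.2312]
tcp_rot: [[0.996, 0.085, -0.0], [0.085, -0.996, 0.0], [-0.0, -0.0, -1.0]]
wrist_force: [1.4, 0.3, -1.3]
grip_width: 0.0
```

>>> move_arm([
  {"claw": 1,"offset": [0.018,0.034,0],"twist": 0},
  {"claw": 1,"offset": [0.018,0.034,0],"twist": 0},
  {"claw": 1,"offset": [0.018,0.034,0],"twist": 0},
  {"claw": 1,"offset": [0.018,0.034,0],"twist": 0},
  {"claw": 1,"offset": [0.018,0.034,0],"twist": 0},
  {"claw": 1,"offset": [0.018,0.034,0],"twist": 0},
  {"claw": 1,"offset": [0.018,0.034,0],"twist": 0},
  {"claw": 1,"offset": [0,0,0],"twist": 0},
])

```text
time: 2.77
tcp_pos: [0.6151, -0.0634, 0.2313]
tcp_rot: [[0.997, 0.075, 0.003], [0.075, -0.997, -0.007], [0.003, 0.008, -1.0]]
wrist_force: [-0.2, -1.7, 0.9]
grip_width: -0.0003
```

>>> move_arm([
  {"claw": 1,"offset": [0.0168,0.033,0],"twist": 0},
  {"claw": 1,"offset": [0.0168,0.033,0],"twist": 0},
  {"claw": 1,"offset": [0.0168,0.033,0],"twist": 0},
  {"claw": 1,"offset": [0.0168,0.033,0],"twist": 0},
  {"claw": 1,"offset": [0,0,0.03],"twist": 0},
  {"claw": 1,"offset": [0,0,0.03],"twist": 0},
  {"claw": 1,"offset": [0,0,0.03],"twist": 0},
  {"claw": 1,"offset": [0,0,0.02],"twist": 0},
])

```text
time: 3.43
tcp_pos: [0.6886, -0.1784, 0.1174]
tcp_rot: [[0.996, 0.084, -0.005], [0.084, -0.996, 0.002], [-0.005, -0.002, -1.0]]
wrist_force: [-0.6, 0.6, -0.4]
grip_width: -0.0003
```

>>> move_arm([
  {"claw": 1,"offset": [0,0,0],"twist": 0},
  {"claw": 1,"offset": [0,0,0],"twist": 0},
  {"claw": 1,"offset": [0,0,0],"twist": 0},
  {"claw": 1,"offset": [0,0,0],"twist": 0},
  {"claw": 1,"offset": [0,0,0],"twist": 0},
  {"claw": 1,"offset": [0,0,0],"twist": 0},
  {"claw": 1,"offset": [0,0,0],"twist": 0},
  {"claw": 1,"offset": [0,0,0],"twist": 0},
])

```text
time: 4.1
tcp_pos: [0.6907, -0.1792, 0.1219]
tcp_rot: [[0.996, 0.085, 0.001], [0.085, -0.996, -0.0], [0.001, 0.0, -1.0]]
wrist_force: [0.4, -0.5, -0.0]
grip_width: -0.0002
```

Run:
```python
from h import *
a,_=grab('scene','s1'); b,_=grab('top','t1')
x=cv2.resize(a[190:300,150:340,::-1],(800,463),interpolation=cv2.INTER_CUBIC)
cv2.imwrite('pics/s1c.png',cv2.convertScaleAbs(x,alpha=1.4))
s=ctrl.state(); print(s['tcp_pos'],s['tcp_rot'],s['wrist_force'])
```

```text
[ 0.69055263 -0.17916791  0.12153151] [[ 9.96392461e-01  8.48646283e-02  2.42886667e-04]
 [ 8.48646317e-02 -9.96392490e-01 -3.70395922e-06]
 [ 2.41696116e-04  2.43030846e-05 -9.99999970e-01]] [ 0.00147615 -0.36901798  0.21389026]
```

View pics/s1c.png

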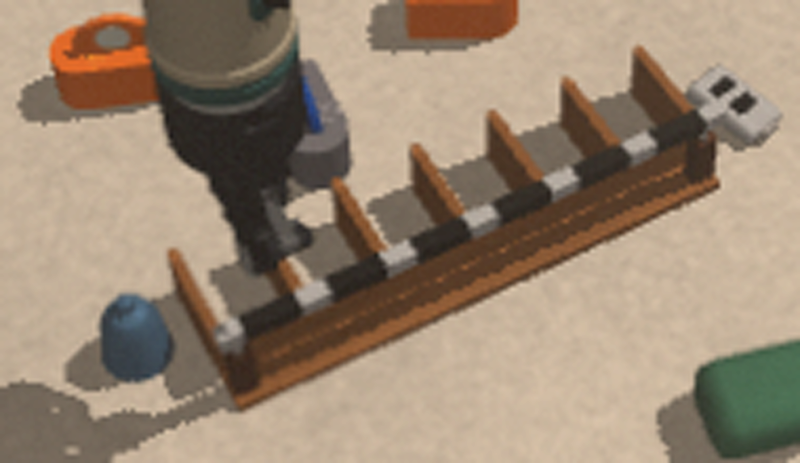

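The scene crop shows the shut fingertips at crop (270,260), above the rail. Pad 6 is centred at crop (270,313) and pad 4 at (440,240). I'll cross-check the pads from this camera.

Run:
```python
from h import *
for x,y in [(270,313),(355,275),(440,240),(520,201),(603,162),(678,128)]: print(atz('scene',150+x/4.21,190+y/4.21,.074))
m=vision.camera_model('scene'); p=np.array(m['orientation']).T@(np.array([.6906,-.1792,.1215])-m['origin']); q=p/p[2]; k=1+m['k1']*(q[:2]@q[:2])
print('tcp in crop',(q[0]*k*m['fx']+m['cx']-150)*4.21,(q[1]*k*m['fy']+m['cy']-190)*4.21)
```

```text
[ 0.69445083 -0.17819065  0.074     ]
[ 0.6899616  -0.12155954  0.074     ]
[ 0.68752329 -0.0642815   0.074     ]
[ 0.68100572 -0.00695166  0.074     ]
[0.67516133 0.05402398 0.074     ]
[0.67069312 0.11051712 0.074     ]
tcp in crop 258.37629057802496 263.21053293370863
```

>>> move_arm([
  {"claw": 1,"offset": [0.002,0,0.02],"twist": 0},
  {"claw": 1,"offset": [0,0,0.015],"twist": 0},
  {"claw": 1,"offset": [0,0,0.006],"twist": 0},
  {"claw": 1,"offset": [0,0,0.004],"twist": 0},
  {"claw": 1,"offset": [0,0,0.003],"twist": 0},
  {"claw": 1,"offset": [0,0,0.003],"twist": 0},
  {"claw": 1,"offset": [0,0,0.002],"twist": 0},
  {"claw": 1,"offset": [0,0,0],"twist": 0},
])

```text
time: 4.87
tcp_pos: [0.6926, -0.1791, 0.0687]
tcp_rot: [[0.996, 0.085, 0.0], [0.085, -0.996, -0.0], [0.0, 0.0, -1.0]]
wrist_force: [-0.3, -0.0, 2.7]
grip_width: -0.0001
```

Run:
```python
from h import *
b,d=grab('top','t2')
s=ctrl.state(); print(s['time'],s['tcp_pos'],s['wrist_force'])
# rail height from depth at far-left metal and pads
for i,(x,y) in enumerate([(55,97),(102,96),(200,86),(299,76),(397,66)]):
    u,v=190+x/5,125+y/5
    print(round(atd('top',u,v,d)[2],4), round(atd('top',u,v,np.load('pics/t1.npz')['d'])[2],4))
```

```text
4.9167 [ 0.69264345 -0.17914857  0.06886912] [-1.61876296  0.29141066  2.32244964]
0.0692 0.0748
0.0697 0.073
0.0745 0.0746
0.0708 0.0736
0.0713 0.0713
```

In contact at about 2.5 N with the rail 5 mm down. Next is the slide towards +y.

>>> move_arm([
  {"claw": 1,"offset": [0,-0.007,0],"twist": 0},
  {"claw": 1,"offset": [0,-0.007,0],"twist": 0},
  {"claw": 1,"offset": [0,-0.007,0],"twist": 0},
  {"claw": 1,"offset": [0,-0.007,0],"twist": 0},
  {"claw": 1,"offset": [0,-0.007,0],"twist": 0},
  {"claw": 1,"offset": [0,-0.007,0],"twist": 0},
  {"claw": 1,"offset": [0,-0.007,0],"twist": 0},
  {"claw": 1,"offset": [0,-0.007,0],"twist": 0},
])

```text
time: 5.58
tcp_pos: [0.6877, -0.1224, 0.0683]
tcp_rot: [[0.996, 0.085, 0.0], [0.085, -0.996, -0.0], [0.0, 0.0, -1.0]]
wrist_force: [-0.4, -2.4, 2.5]
grip_width: -0.0
```

>>> move_arm([
  {"claw": 1,"offset": [0,-0.007,0],"twist": 0},
  {"claw": 1,"offset": [0,-0.007,0],"twist": 0},
  {"claw": 1,"offset": [0,-0.007,0],"twist": 0},
  {"claw": 1,"offset": [0,-0.007,0],"twist": 0},
  {"claw": 1,"offset": [0,-0.007,0],"twist": 0},
  {"claw": 1,"offset": [0,-0.007,0],"twist": 0},
  {"claw": 1,"offset": [0,-0.007,0],"twist": 0},
  {"claw": 1,"offset": [0,0,0],"twist": 0},
])

```text
time: 6.25
tcp_pos: [0.6834, -0.0713, 0.0681]
tcp_rot: [[0.996, 0.087, -0.001], [0.087, -0.996, 0.002], [-0.001, -0.002, -1.0]]
wrist_force: [1.2, 2.9, 3.0]
grip_width: -0.0001
```

>>> move_arm([
  {"claw": 1,"offset": [0,0,-0.02],"twist": 0},
  {"claw": 1,"offset": [0,0,-0.03],"twist": 0},
  {"claw": 1,"offset": [-0.0316,0.011,0],"twist": 0},
  {"claw": 1,"offset": [-0.0316,0.011,0],"twist": 0},
  {"claw": 1,"offset": [-0.0316,0.011,0],"twist": 0},
  {"claw": 1,"offset": [-0.0316,0.011,0],"twist": 0},
  {"claw": 1,"offset": [-0.0316,0.011,0],"twist": 0},
  {"claw": 1,"offset": [0,0,0],"twist": 0},
])

```text
time: 6.92
tcp_pos: [0.5226, -0.1453, 0.1179]
tcp_rot: [[0.997, 0.078, -0.009], [0.078, -0.997, 0.001], [-0.009, -0.002, -1.0]]
wrist_force: [-0.1, 0.4, 0.2]
grip_width: 0.0002
```

>>> move_arm([
  {"claw": 1,"offset": [0,0,0],"twist": 0},
  {"claw": 1,"offset": [0,0,0],"twist": 0},
  {"claw": 1,"offset": [0,0,0],"twist": 0},
  {"claw": 1,"offset": [0,0,0.03],"twist": 0},
  {"claw": 1,"offset": [0,0,0.03],"twist": 0},
  {"claw": 1,"offset": [0,0,0.02],"twist": 0},
  {"claw": 1,"offset": [0,0,0.014],"twist": 0},
  {"claw": 1,"offset": [0,0,0.004],"twist": 0},
])

```text
time: 7.58
tcp_pos: [0.5304, -0.1411, 0.0176]
tcp_rot: [[0.996, 0.087, -0.003], [0.087, -0.996, 0.002], [-0.003, -0.002, -1.0]]
wrist_force: [-0.6, -0.1, 0.4]
grip_width: -0.0001
```

>>> move_arm([
  {"claw": 1,"offset": [0,0,0],"twist": 0},
  {"claw": 1,"offset": [0,0,0],"twist": 0},
  {"claw": 1,"offset": [0,-0.004,0],"twist": 0},
  {"claw": 1,"offset": [0,-0.004,0],"twist": 0},
  {"claw": 1,"offset": [0,-0.004,0],"twist": 0},
  {"claw": 1,"offset": [0,0,0],"twist": 0},
  {"claw": 1,"offset": [0,0,0],"twist": 0},
  {"claw": 1,"offset": [0,0,0],"twist": 0},
])

```text
time: 8.25
tcp_pos: [0.53, -0.1306, 0.0206]
tcp_rot: [[0.996, 0.085, 0.0], [0.085, -0.996, -0.0], [0.0, 0.0, -1.0]]
wrist_force: [-0.3, -0.2, -0.3]
grip_width: -0.0001
```

```bash
cat > m.py <<'E'
from h import *
import sys
def meas(tag):
    b,d=grab('top',tag); s=ctrl.state()
    th=np.radians(4.7);R=np.array([[np.cos(th),-np.sin(th)],[np.sin(th),np.cos(th)]]);t=np.array([.5869,-.0430])
    V,U=np.mgrid[140:215,255:310]; pts=[];
    for u,v in zip(U.ravel(),V.ravel()):
        p=atd('top',u,v,d); c=b[v,u].astype(int)
        if .034<p[2]<.046 and c.max()-c.min()<30+.0*c.max(): pts.append(p[:2])
    pts=np.array(pts); q=(pts-t)@R
    q=q[(q[:,1]>-.075)&(q[:,1]<0)]
    c,wh,a=cv2.minAreaRect((q*1000).astype(np.float32))
    print('t',s['time'],'tcp',s['tcp_pos'].round(4),'rackframe',(R.T@(s['tcp_pos'][:2]-t)).round(4),'F',s['wrist_force'].round(1))
    print('holder rack mm',np.round(c,1),np.round(wh,1),a,'min',q.min(0).round(4),'max',q.max(0).round(4))
    cv2.imwrite('pics/%sc.png'%tag,cv2.convertScaleAbs(cv2.resize(b[125:215,220:340,::-1],None,fx=6,fy=6,interpolation=cv2.INTER_CUBIC),alpha=1.5))
meas(sys.argv[1])
E
python3 m.py t3
```

```text
Traceback (most recent call last):
  File "m.py", line 16, in <module>
    meas(sys.argv[1])
    ~~~~^^^^^^^^^^^^^
  File "m.py", line 8, in meas
    p=atd('top',u,v,d); c=b[v,u].astype(int)
  File "h.py", line 12, in atd
    o,r=ray(n,u,v); return o+r*d[int(round(v)),int(round(u))]
        ~~~^^^^^^^
  File "h.py", line 6, in ray
    m=vision.camera_model(n); K=np.array([[m['fx'],0,m['cx']],[0,m['fy'],m['cy']],[0,0,1]])
ValueError: time passes only in moves, steps and waits
```

```bash
python3 - <<'E'
s=open('h.py').read()
s=s.replace("def ray(n,u,v):\n    m=vision.camera_model(n);","M={n:vision.camera_model(n) for n in('scene','top')}\ndef ray(n,u,v):\n    m=M[n];")
open('h.py','w').write(s)
E
python3 m.py t4
```

```text
t 8.35 tcp [ 0.5298 -0.1308  0.0204] rackframe [-0.0641 -0.0829] F [0.7 0.3 0.2]
holder rack mm [-61.4 -38.8] [33.3 77.3] 75.13209533691406 min [-0.0975 -0.0637] max [-0.0249 -0.0242]
```

>>> move_arm([
  {"claw": 1,"offset": [0,-0.004,0],"twist": 0},
  {"claw": 1,"offset": [0,-0.004,0],"twist": 0},
  {"claw": 1,"offset": [0,-0.004,0],"twist": 0},
  {"claw": 1,"offset": [0,-0.004,0],"twist": 0},
  {"claw": 1,"offset": [0,-0.002,0],"twist": 0},
  {"claw": 1,"offset": [0,0,0],"twist": 0},
  {"claw": 1,"offset": [0,0,0],"twist": 0},
  {"claw": 1,"offset": [0,0,0],"twist": 0},
])

```text
time: 9.02
tcp_pos: [0.5279, -0.1121, 0.0201]
tcp_rot: [[0.996, 0.085, -0.001], [0.085, -0.996, 0.001], [-0.001, -0.001, -1.0]]
wrist_force: [-0.9, -0.0, 0.4]
grip_width: 0.0001
```

```bash
python3 m.py t5
```

```text
t 9.0667 tcp [ 0.528  -0.1123  0.0201] rackframe [-0.0644 -0.0642] F [-0.1  0.1 -0. ]
holder rack mm [-55.2 -19.2] [27.9 66. ] 70.07493591308594 min [-0.0876 -0.043 ] max [-0.0259 -0.0083]
```

View pics/t5c.png

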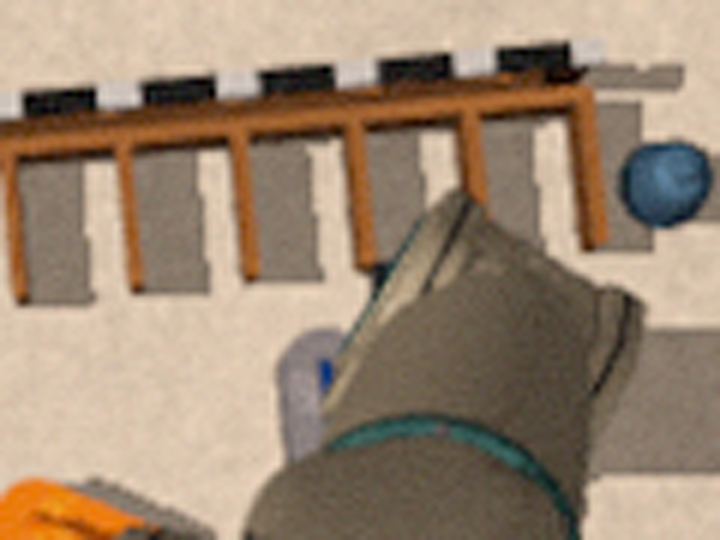

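The crop shows the holder's left edge at (280–295, 345–460), roughly parallel to the dividers. Its right side is hidden by the arm. I'll back off, rise and go behind it.

>>> move_arm([
  {"claw": 1,"offset": [0,0.01,0],"twist": 0},
  {"claw": 1,"offset": [0,0.01,0],"twist": 0},
  {"claw": 1,"offset": [0,0.01,0],"twist": 0},
  {"claw": 1,"offset": [0,0,-0.03],"twist": 0},
  {"claw": 1,"offset": [0,0,-0.03],"twist": 0},
  {"claw": 1,"offset": [0,0,-0.03],"twist": 0},
  {"claw": 1,"offset": [-0.02,-0.02,0],"twist": 0},
  {"claw": 1,"offset": [-0.02,-0.02,0],"twist": 0},
])

```text
time: 9.73
tcp_pos: [0.4896, -0.1088, 0.1123]
tcp_rot: [[0.997, 0.081, 0.006], [0.081, -0.997, -0.002], [0.006, 0.003, -1.0]]
wrist_force: [-1.0, 1.2, -0.7]
grip_width: -0.0002
```

>>> move_arm([
  {"claw": 0.76,"offset": [-0.02,-0.02,0],"twist": 0},
  {"claw": 0.76,"offset": [-0.006,-0.005,0],"twist": 0},
  {"claw": 0.76,"offset": [0,0,0],"twist": 7},
  {"claw": 0.76,"offset": [0,0,0],"twist": 7},
  {"claw": 0.76,"offset": [0,0,0],"twist": 7},
  {"claw": 0.76,"offset": [0,0,0],"twist": 7},
  {"claw": 0.76,"offset": [0,0,0],"twist": 7},
  {"claw": 0.76,"offset": [0,0,0],"twist": 7},
])

```text
time: 10.4
tcp_pos: [0.4601, -0.0849, 0.1105]
tcp_rot: [[0.793, -0.61, 0.001], [-0.61, -0.793, -0.001], [0.001, 0.0, -1.0]]
wrist_force: [0.6, -0.4, -0.3]
grip_width: 0.0102
```

>>> move_arm([
  {"claw": 0.76,"offset": [0,0,0],"twist": 7},
  {"claw": 0.76,"offset": [0,0,0],"twist": 7},
  {"claw": 0.76,"offset": [0,0,0],"twist": 7},
  {"claw": 0.76,"offset": [0,0,0],"twist": 7},
  {"claw": 0.76,"offset": [0,0,0],"twist": 7},
  {"claw": 0.76,"offset": [0,0,0],"twist": 7},
  {"claw": 0.76,"offset": [0,0,0],"twist": 6},
  {"claw": 0.76,"offset": [0,0,0],"twist": 0},
])

```text
time: 11.07
tcp_pos: [0.4599, -0.0848, 0.1102]
tcp_rot: [[0.081, -0.997, 0.0], [-0.997, -0.081, -0.001], [0.001, 0.0, -1.0]]
wrist_force: [0.2, 0.4, 0.3]
grip_width: 0.01
```

```bash
python3 m.py t6; python3 -c "
from plant import ctrl
s=ctrl.state();print(s['qpos'],s['grip_width'],s['tcp_rot'].round(3))"
```

```text
t 11.1167 tcp [ 0.4598 -0.0846  0.1102] rackframe [-0.1301 -0.031 ] F [-0.5  0.1 -0.5]
holder rack mm [-59.8 -30.3] [43.7 67.4] 89.3181381225586 min [-0.0932 -0.0521] max [-0.026  -0.0082]
[-20.55081695  40.0887129   42.29286899 122.59043081 -48.09080564
  35.51031561 -28.57911847] 0.010161308335685224 [[ 0.086 -0.996 -0.   ]
 [-0.996 -0.086 -0.001]
 [ 0.001  0.    -1.   ]]
```

View pics/t6c.png

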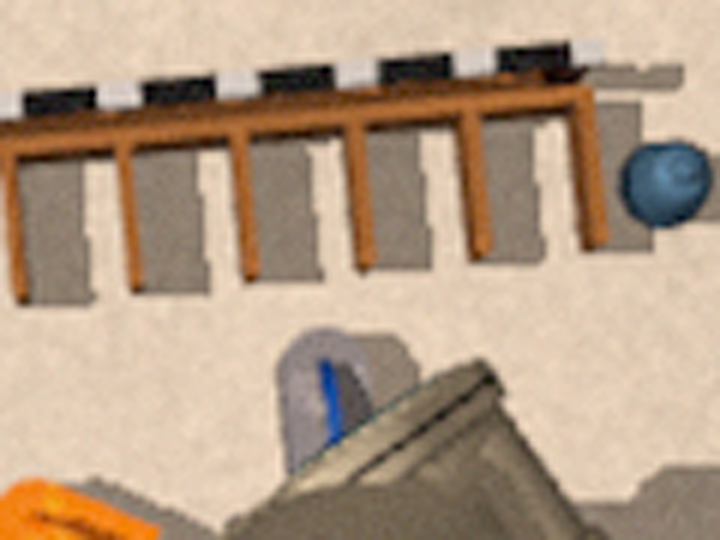

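The holder now sits at rack y ≈ -0.030, aligned within 1°, nose at x ≈ -0.026 in front of gap 4. The fingers go down behind it, then push straight in.

>>> move_arm([
  {"claw": 0.76,"offset": [-0.002,0,0.03],"twist": 0},
  {"claw": 0.76,"offset": [0,0,0.03],"twist": 0},
  {"claw": 0.76,"offset": [0,0,0.02],"twist": 0},
  {"claw": 0.76,"offset": [0,0,0.01],"twist": 0},
  {"claw": 0.76,"offset": [0,0,0],"twist": 0},
  {"claw": 0.76,"offset": [0,0,0],"twist": 0},
  {"claw": 0.76,"offset": [0,-0.004,0],"twist": 0},
  {"claw": 0.76,"offset": [0,-0.004,0],"twist": 0},
])

```text
time: 11.78
tcp_pos: [0.4683, -0.0812, 0.0212]
tcp_rot: [[0.085, -0.996, 0.002], [-0.996, -0.085, -0.0], [0.001, -0.002, -1.0]]
wrist_force: [0.2, -0.2, -0.2]
grip_width: 0.0101
```

>>> move_arm([
  {"claw": 0.76,"offset": [0,-0.005,0],"twist": 0},
  {"claw": 0.76,"offset": [0,-0.005,0],"twist": 0},
  {"claw": 0.76,"offset": [0,-0.005,0],"twist": 0},
  {"claw": 0.76,"offset": [0,-0.005,0],"twist": 0},
  {"claw": 0.76,"offset": [0,-0.005,0],"twist": 0},
  {"claw": 0.76,"offset": [0,-0.005,0],"twist": 0},
  {"claw": 0.76,"offset": [0,-0.003,0],"twist": 0},
  {"claw": 0.76,"offset": [0,0,0],"twist": 0},
])

```text
time: 12.45
tcp_pos: [0.5015, -0.0778, 0.0202]
tcp_rot: [[0.086, -0.996, 0.001], [-0.996, -0.086, -0.0], [0.0, -0.001, -1.0]]
wrist_force: [0.2, -0.2, 0.3]
grip_width: 0.0104
```

```bash
python3 m.py t7
```

```text
t 12.5 tcp [ 0.5012 -0.0779  0.0202] rackframe [-0.0882 -0.0278] F [ 0.9  0.6 -0. ]
holder rack mm [-10.1 -25.3] [24.5 44.7] 25.473508834838867 min [-0.0303 -0.0485] max [ 0.004  -0.0077]
```

View pics/t7c.png

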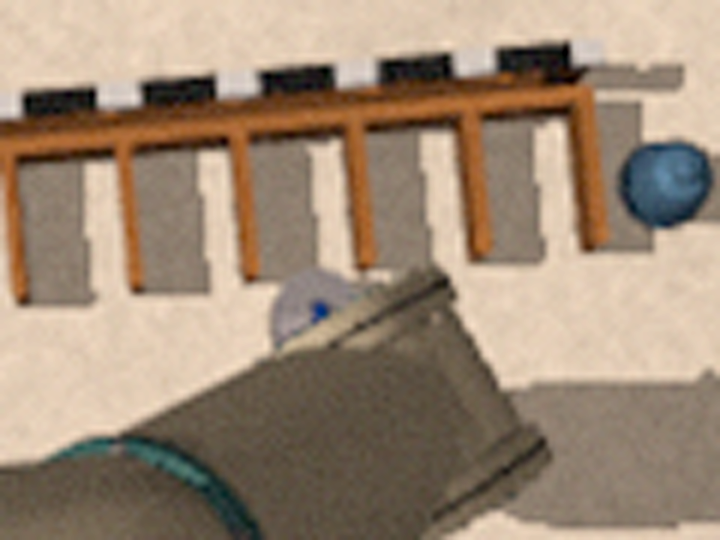

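The crop shows the nose at (315,268), just entering gap 4 between dividers 250 and 366. I'll continue pushing.

>>> move_arm([
  {"claw": 0.76,"offset": [0,-0.006,0],"twist": 0},
  {"claw": 0.76,"offset": [0,-0.006,0],"twist": 0},
  {"claw": 0.76,"offset": [0,-0.006,0],"twist": 0},
  {"claw": 0.76,"offset": [0,-0.006,0],"twist": 0},
  {"claw": 0.76,"offset": [0,-0.006,0],"twist": 0},
  {"claw": 0.76,"offset": [0,-0.006,0],"twist": 0},
  {"claw": 0.76,"offset": [0,-0.006,0],"twist": 0},
  {"claw": 0.76,"offset": [0,-0.004,0],"twist": 0},
])

```text
time: 13.17
tcp_pos: [0.5471, -0.0739, 0.0202]
tcp_rot: [[0.085, -0.996, 0.001], [-0.996, -0.085, -0.0], [0.0, -0.001, -1.0]]
wrist_force: [-1.5, 0.6, 0.6]
grip_width: 0.0102
```

>>> move_arm([
  {"claw": 0.76,"offset": [0,-0.004,0],"twist": 0},
  {"claw": 0.76,"offset": [0,-0.004,0],"twist": 0},
  {"claw": 0.76,"offset": [0,-0.004,0],"twist": 0},
  {"claw": 0.76,"offset": [0,-0.003,0],"twist": 0},
  {"claw": 0.76,"offset": [0,-0.003,0],"twist": 0},
  {"claw": 0.76,"offset": [0,-0.002,0],"twist": 0},
  {"claw": 0.76,"offset": [0,0,0],"twist": 0},
  {"claw": 0.76,"offset": [0,0,0],"twist": 0},
])

```text
time: 13.83
tcp_pos: [0.5665, -0.0724, 0.0204]
tcp_rot: [[0.085, -0.996, 0.001], [-0.996, -0.085, -0.0], [0.0, -0.001, -1.0]]
wrist_force: [0.3, 0.0, 0.6]
grip_width: 0.0104
```

>>> move_arm([
  {"claw": 0.76,"offset": [0,-0.001,0],"twist": 0},
  {"claw": 0.76,"offset": [0,-0.001,0],"twist": 0},
  {"claw": 0.76,"offset": [0,-0.001,0],"twist": 0},
  {"claw": 0.76,"offset": [0,0,0],"twist": 0},
  {"claw": 0.76,"offset": [0,0,0],"twist": 0},
  {"claw": 0.76,"offset": [0,0,0],"twist": 0},
  {"claw": 0.76,"offset": [0,0,0],"twist": 0},
  {"claw": 0.76,"offset": [0,0,0],"twist": 0},
])

```text
time: 14.5
tcp_pos: [0.5687, -0.0722, 0.0203]
tcp_rot: [[0.085, -0.996, -0.0], [-0.996, -0.085, -0.0], [-0.0, 0.0, -1.0]]
wrist_force: [-2.6, -0.8, 2.4]
grip_width: 0.0106
```

>>> move_arm([
  {"claw": 0.76,"offset": [0,-0.001,0],"twist": 0},
  {"claw": 0.76,"offset": [0,-0.001,0],"twist": 0},
  {"claw": 0.76,"offset": [0,0,0],"twist": 0},
  {"claw": 0.76,"offset": [0,0,0],"twist": 0},
  {"claw": 0.76,"offset": [0,0,0],"twist": 0},
  {"claw": 0.76,"offset": [0,0,0],"twist": 0},
  {"claw": 0.76,"offset": [0,0,0],"twist": 0},
  {"claw": 0.76,"offset": [0,0,0],"twist": 0},
])

```text
time: 15.17
tcp_pos: [0.5714, -0.0718, 0.0203]
tcp_rot: [[0.085, -0.996, 0.001], [-0.996, -0.085, -0.0], [0.0, -0.001, -1.0]]
wrist_force: [-0.2, 0.4, 0.2]
grip_width: 0.01
```

>>> move_arm([
  {"claw": 0.76,"offset": [0,-0.001,0],"twist": 0},
  {"claw": 0.76,"offset": [0,-0.001,0],"twist": 0},
  {"claw": 0.76,"offset": [0,0,0],"twist": 0},
  {"claw": 0.76,"offset": [0,0,0],"twist": 0},
  {"claw": 0.76,"offset": [0,0,0],"twist": 0},
  {"claw": 0.76,"offset": [0,0,0],"twist": 0},
  {"claw": 0.76,"offset": [0,0,0],"twist": 0},
  {"claw": 0.76,"offset": [0,0,0],"twist": 0},
])

```text
time: 15.83
tcp_pos: [0.5715, -0.0718, 0.0202]
tcp_rot: [[0.085, -0.996, -0.003], [-0.996, -0.085, 0.001], [-0.001, 0.003, -1.0]]
wrist_force: [-5.2, -0.3, 3.1]
grip_width: 0.0102
```

>>> move_arm([
  {"claw": 0.76,"offset": [0,-0.001,0],"twist": 0},
  {"claw": 0.76,"offset": [0,-0.001,0],"twist": 0},
  {"claw": 0.76,"offset": [0,0,0],"twist": 0},
  {"claw": 0.76,"offset": [0,0,0],"twist": 0},
  {"claw": 0.76,"offset": [0,0,0],"twist": 0},
  {"claw": 0.76,"offset": [0,0,0],"twist": 0},
  {"claw": 0.76,"offset": [0,0,0],"twist": 0},
  {"claw": 0.76,"offset": [0,0,0],"twist": 0},
])

```text
time: 16.5
tcp_pos: [0.5715, -0.0718, 0.0201]
tcp_rot: [[0.084, -0.996, -0.006], [-0.996, -0.084, 0.001], [-0.002, 0.006, -1.0]]
wrist_force: [-9.3, 0.4, 7.8]
grip_width: 0.0103
```

The force climbs to 9 N with the position fixed, so the holder is against the back. I'll back off, rise clear and check.

>>> move_arm([
  {"claw": 0.76,"offset": [0,0.004,0],"twist": 0},
  {"claw": 0.76,"offset": [0,0.006,0],"twist": 0},
  {"claw": 0.76,"offset": [0,0.01,0],"twist": 0},
  {"claw": 0.76,"offset": [0,0.02,0],"twist": 0},
  {"claw": 0.76,"offset": [0,0.03,0],"twist": 0},
  {"claw": 0.76,"offset": [0,0,-0.03],"twist": 0},
  {"claw": 0.76,"offset": [0,0,-0.03],"twist": 0},
  {"claw": 0.76,"offset": [0,0,-0.04],"twist": 0},
])

```text
time: 17.17
tcp_pos: [0.504, -0.0773, 0.1201]
tcp_rot: [[0.084, -0.996, -0.003], [-0.996, -0.084, 0.001], [-0.001, 0.003, -1.0]]
wrist_force: [1.1, 0.2, -0.4]
grip_width: 0.0103
```

>>> move_arm([
  {"claw": 0.76,"offset": [0,0,-0.04],"twist": 0},
  {"claw": 0.76,"offset": [0,0.02,-0.03],"twist": 0},
  {"claw": 0.76,"offset": [0,0.02,0],"twist": 0},
  {"claw": 0.76,"offset": [0,0,0],"twist": 0},
  {"claw": 0.76,"offset": [0,0,0],"twist": 0},
  {"claw": 0.76,"offset": [0,0,0],"twist": 0},
  {"claw": 0.76,"offset": [0,0,0],"twist": 0},
  {"claw": 0.76,"offset": [0,0,0],"twist": 0},
])

```text
time: 17.83
tcp_pos: [0.4659, -0.0809, 0.1897]
tcp_rot: [[0.085, -0.996, -0.0], [-0.996, -0.085, -0.0], [0.0, 0.001, -1.0]]
wrist_force: [0.4, -0.3, -0.1]
grip_width: 0.0104
```

```bash
python3 m.py t8
python3 - <<'E'
from h import *
b=np.load('pics/t8.npz')['im'];a,_=grab('scene','s8')
A=cv2.resize(a[180:290,160:340,::-1],(720,440),interpolation=cv2.INTER_CUBIC)
cv2.imwrite('pics/f.png',cv2.convertScaleAbs(A,alpha=1.4))
E
```

```text
t 17.8833 tcp [ 0.4658 -0.081   0.1898] rackframe [-0.1238 -0.0279] F [-0.5 -0.4 -0.2]
holder rack mm [ 33.8 -30.5] [45.9 78.8] 89.89604187011719 min [-0.0056 -0.0534] max [ 0.0732 -0.0075]
```

View pics/t8c.png

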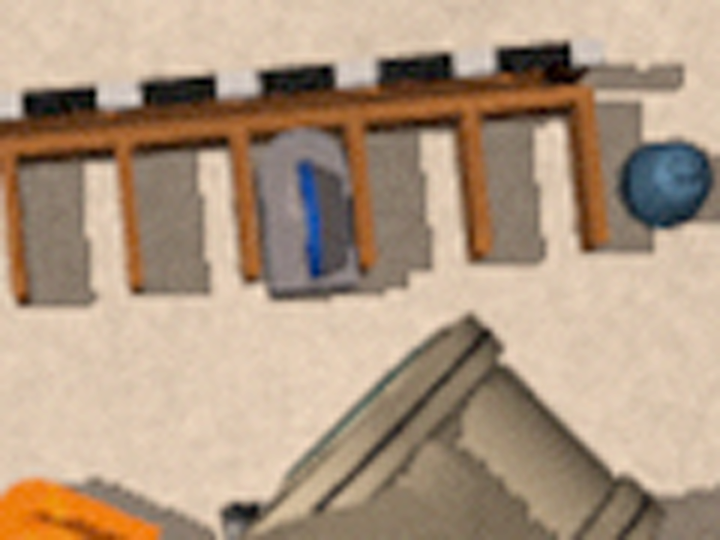

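View pics/f.png

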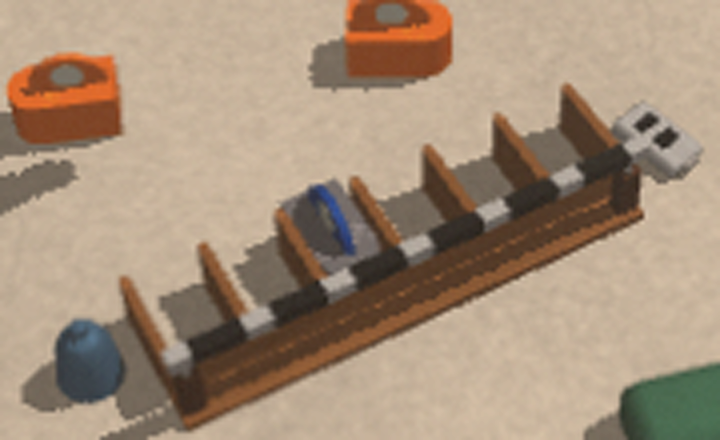

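The holder is in the third gap from the bell, at crop (310,210). Its nose touches the back panel at (300,130), measured at rack x ≈ 73 mm, y ≈ -30 mm and 0° off. The scene view agrees, and the bell and fob have not moved. Handing in.

```bash
python3 -c "
from plant import ticket
print(ticket.job_done())"
```

```text
the job is handed in; nothing more can be done
None
```

The grey holder is fully home in the third gap from the bell, and I handed the job in at about 18 s; no verdict was reported.

- **Rail:** The bell stands at the robot's right end, so the third gap is gap 4 from the left. The shut fingertip pressed the rail about 5 mm (2.5–3 N) behind the first gap. It slid without lifting over the second to the third and came off about 7 mm short of that pad's middle. By my measured positions it stayed more than 30 mm from the fourth pad. I could not read the contact forces on the individual pads.
- **Holder:** I pushed it sideways by its flank into line with the gap, then from behind into the gap. At the end the push force rose to 9 N with no further movement, so it was against the back.
- **Last checks:** The camera measured the nose at about 73 mm in the rack frame (the back panel is at 72 mm). The holder was within about 2 mm of the gap's middle line and less than 1° off its direction. The bell and fob looked unmoved in the last pictures and the arm was clear. I did not re-measure the shoe tree, tin or brush, but the arm never went near them.
- **Disagreements:** The two cameras differed by up to about 6 mm on the pad positions. The rack fit left errors of up to 3 mm. One measuring script crashed partway, and I fixed it and ran it again.

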